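Shut the wall ventilator's flap with the hook pole

ROBOT

A 6-joint arm with a two-finger parallel gripper is mounted at the origin on a cart in front of the work surface, level with it; the furniture and walls round the work are solid. World frame = base frame: x ahead of the robot, y to its left, z up, the work surface at z = 0. Lengths are in m, angles in degrees, forces in N, time in s.
With the tool pointing down it reaches from about 0.325 to 0.85 m from the base axis. Payload 15.5 kg.
Tool frame: the origin (TCP) lies midway between the tips of the shut fingers; the grasp point (between the pads) lies 19 mm behind it; z points along the fingers, y is the line along which they close (so a half turn about z gives the same grasp; the last joint's range is limited). The gripper opens to 91 mm and grips with 3 to 60 N. Pads are 32 mm wide; open, the fingers measure 118 mm over their backs; the gripper's body (76 mm by 178 mm) begins 60 mm behind the grasp point.
Start: joints at [-80.701, 28.281, 77.091, -0, 74.628, -5.472], TCP at [0.159, -0.604, 0.214] pointing down, gripper open.
Joint ranges: [-166.48, 166.48], [-47.26, 123.95], [12.59, 153.08], [-70.14, 250.14], [6.76, 159.57], [-176.63, 176.63]. Speed limits (degrees/s): [108.29, 108.29, 147.25, 172.46, 172.46, 172.46].

INTERFACE

Orientations are given as a 3x3 rotation matrix whose columns are the frame's x, y, z axes.
In Python, from bench import ctrl gives the robot as it stands. The module is installed in compiled form; this text tells all that it offers. Calls block until the motion is done:
- ctrl.goto(position, orientation): joint-space move of the TCP to a pose.
- ctrl.move_l(position, vel=0.15, ori=None, contact_N=None): straight line of the TCP; ori=None keeps the orientation; vel is the mean speed in m/s. With contact_N (N) it stops when the force on the tool has changed by that much, and returns True; else False.
- ctrl.movej(angles): joint-space move.
- ctrl.command_gripper(opening): opening from 0.0 (shut) to 1.0 (fully open); the grip force is fixed at half the most; returns when the fingers have stopped.
- ctrl.sleep(seconds).
- ctrl.ik(position, orientation): joint angles nearest the present ones, or None.
- ctrl.read_camera(name): name is "side" or "top"; returns the picture (420x560x3 uint8, blue, green, red); there is no depth.
- ctrl.camera_params(name): a dict with "fx", "fy", "cx", "cy" (pixels), "D" ([k1, k2, p1, p2, k3] as OpenCV has them; the pictures are not rectified), "pose" (4x4, takes a point from camera to world coordinates). Camera axes: x right, y up, looking along -z (the intrinsics and any distortion apply to the point x, -y, -z); pixel columns grow to the right and rows downward; lengths in m; the calibration is good to about 2 mm. A picture is of the moment at which its call begins. camera_params takes no time and is no camera call.
A pose or a line that the arm cannot do raises ctrl.MotionError and nothing moves.
- ctrl.sign_off(): hands the job in; it is judged then, once.
Readings, each from a call of its own:
- ctrl.current_t(): time.
- ctrl.current_q(): joint angles.
- ctrl.current_dq(): joint speeds.
- ctrl.current_effort(): joint torques, N m.
- ctrl.current_tool_pos(): TCP position.
- ctrl.current_eef_rot(): TCP orientation.
- ctrl.current_contact_force(): force on the tool from outside, world axes, zero at the start.
- ctrl.current_wrist_torque(): the same for the moment, N m.
- ctrl.current_grip_width(): opening from 0.0 (shut) to 1.0 (fully open).
- ctrl.current_grasp_force(): force on a finger pad.
Only numpy, scipy, OpenCV 4.12 (cv2) and the standard library are available. Lean on these libraries where they do the work, as an engineer would, in place of code of your own. Each camera call takes 0.05 s, during which the arm holds its last target. There are 200 camera calls.

TASK

The flap of the white fresh-air vent on the back wall has been left standing open. Take the hook pole that lies on the worktop, put its bent tip through the ring eye on the flap and, with the tip in the ring, swing the flap down until it is fully shut, without slamming it; then unhook the pole and lay it flat on the worktop, not dropping it. Keep the hand and arm off the vent and leave the cup, dish and canister standing where they are.

Things in the scene. Friction and masses are not known exactly. Their poses are not given: they have to be found in the camera images.
- vent: White box on the back wall, 250 wide (y), 205 high, about 140 mm out from the wall, always square to the world axes; its front mouth is closed by the flap, a white panel 226 wide, 166 long, 8 mm thick, hung at its top edge on a level hinge along y. Origin: middle of the hinge axis, which does not move with the flap; x into the wall, y left, z up.
- flap (a joint): Flap angle, rad: 0 = fully shut, hanging straight down against the box; grows as the lower edge swings up towards the robot; 1.57 is level, stop at 1.6. A friction hinge: the flap stays wherever it is left, shut included. Moving it takes about 0.5 N at the ring when open, rising to 2 N when nearly shut.
- ring (a point): Centre of the steel ring eye on the flap's outer face, at mid width. The ring stands in the plane of the swing, its hole facing left and right (along y): inner diameter 34, wire 6 mm, centre 32 mm clear of the face. At flap angle q its centre lies at x = -(0.140 sin q + 0.036 cos q), y = 0, z = -0.140 cos q + 0.036 sin q (m) from the vent's origin.
- pole: Loose hook pole, 252 mm long, 0.12 kg, lying flat. Pale flat-sided wooden handle, 110 long (x), 20 wide (y), 28 mm high, then a steel rod 8 mm thick, its end bent square to the left. Origin: centre of the handle's underside; x along the rod to the hook, y left (as the bent tip points), z up. Rod axis 14 mm above the underside; balance point about 20 mm ahead of the origin, on the handle.
- hook (a point): Middle of the pole's bent tip: 190 mm ahead of the pole's origin, 18 mm to its left (y), 14 mm above its underside. The bent tip is a straight 8 mm bar along the pole's y, clear for about 25 mm between the rod and a ball end 11.6 mm thick, whose centre is 36 mm left of the rod's axis.
- cup: Cream espresso cup, 64 mm wide, 50 mm high, with a handle, standing under the vent; leave it. Origin at its underside.
- dish: Round terracotta dish, 123 mm across, 28 mm high, right of the vent on the worktop; leave it. Origin: centre of its underside.
- canister: Steel sugar canister with black knob, 74 mm across, 127 mm high, to the left on the worktop; leave it. Origin: centre of its underside.

How it is judged (in metres and radians):
On the way, in this order (a step that is already met when the one before it is completed fails the run):
1. the bent tip of the pole is through the ring eye while the flap is still well open (more than 0.9 rad) (distance between hook and ring below 0.017 m and angle between the y axis of pole and the y axis of vent, either way round below 0.5 rad and value of joint flap above 0.9 rad), for 0.2 s.
2. with the bent tip still in the ring, the flap is swung shut (less than 0.05 rad open) (distance between hook and ring below 0.024 m and angle between the y axis of pole and the y axis of vent, either way round below 0.5 rad and value of joint flap below 0.05 rad), for 0.1 s.
At the end, for the whole second after the job is handed in: The flap is shut (less than 0.05 rad, about 8 mm at its lower edge); the pole is unhooked and lies flat and at rest on the worktop (origin and bent tip less than 35 mm above it); the cup, dish and canister are within 30 mm of where they stood (value of joint flap below 0.05 rad and height (world z) of pole between -0.01 and 0.035 m and height (world z) of hook between -0.01 and 0.035 m and linear speed of pole below 0.02 m/s and distance of each of cup, dish, canister from where it was at the start of the episode below 0.03 m); the robot touches nothing.
It fails at once if the hand or arm touches the vent or its flap (more than 1 N) (contact force between any of the fingers, the arm and vent above 1 N).
It fails at once if the flap is slammed (closing faster than 2.5 rad/s) (velocity of joint flap below -2.5 rad/s).
It fails at once if the pole is dropped (falling free of the fingers faster than 0.9 m/s) (linear speed of pole above 0.9 m/s and contact force between the fingers and pole below 0.2 N).
It fails at once if the cup, dish or canister is tipped (more than 0.5 rad) or shoved away (more than 30 mm) (angle between any of cup, dish, canister's own z axis and vertical above 0.5 rad or distance of any of cup, dish, canister from where it was at the start of the episode above 0.03 m).
It also fails if it takes over 58 s, if anything falls off the work surface, if the arm or the gripper's body presses on something with over 40 N, if the wrist force passes 120 N, or if a joint passes its speed limit or range.

## Working session

There is one attempt and no reset: what is moved stays moved. The work goes in short steps, each a Python script; the robot and the scene stay as the last script left them, time stands still between calls to the robot, and variables do not carry over. Pictures are saved under pics/ and viewed, at most 10 in all, crops included, and the job is handed in when it is done.

```bash
mkdir -p pics; ls
python3 - <<'E'
from bench import ctrl
import cv2,numpy as np
for n in ("side","top"):
    cv2.imwrite(f"pics/{n}0.png",ctrl.read_camera(n)); p=ctrl.camera_params(n)
    print(n,[round(p[k],1) for k in("fx","fy","cx","cy")],p["D"]);print(np.round(p["pose"],3))
E
```

```text
pics
side [519.7, 519.7, 266.0, 210.0] [-0.07597628  0.          0.          0.          0.        ]
[[ 0.229  0.5   -0.835 -0.316]
 [-0.973  0.104 -0.204 -0.149]
 [-0.015  0.86   0.511  0.774]
 [ 0.     0.     0.     1.   ]]
top [399.4, 399.4, 280.2, 205.6] [0.01757162 0.         0.         0.         0.        ]
[[ 0.077  0.931 -0.356  0.28 ]
 [-0.997  0.069 -0.035  0.053]
 [-0.008  0.358  0.934  1.082]
 [ 0.     0.     0.     1.   ]]
```

View pics/side0.png

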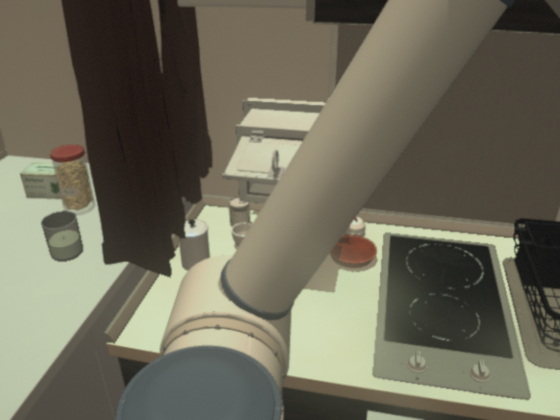

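View pics/top0.png

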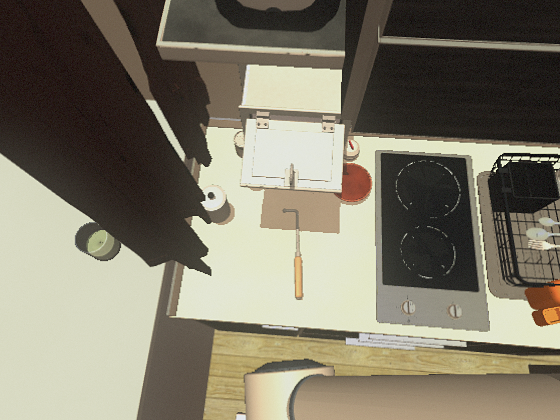

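The side view shows the open flap with its ring near (276,160), and the arm hides the right part of the vent. The top view shows the ring near (292,175), the handle at (298,275), and the hook tip at (285,211) pointing left.

```bash
cat > h.py <<'E'
from bench import ctrl
import cv2,numpy as np
def ray(n,uv):
    p=ctrl.camera_params(n);K=np.array([[p["fx"],0,p["cx"]],[0,p["fy"],p["cy"]],[0,0,1]])
    a=cv2.undistortPoints(np.array([[uv]],float),K,np.array(p["D"]))[0,0]
    T=np.array(p["pose"]);d=T[:3,:3]@np.array([a[0],-a[1],-1]);return T[:3,3],d/np.linalg.norm(d)
def plane(n,uv,z):
    o,d=ray(n,uv);return o+d*(z-o[2])/d[2]
def tri(us,ut):
    o,d=ray("side",us);p,e=ray("top",ut)
    s=np.linalg.lstsq(np.c_[d,-e],p-o,rcond=None)[0];a,b=o+s[0]*d,p+s[1]*e
    return (a+b)/2,np.linalg.norm(a-b)
E
python3 - <<'E'
from h import *
t=cv2.imread("pics/top0.png");s=cv2.imread("pics/side0.png")
c=cv2.resize(s[85:210,220:345],(500,500)*1,interpolation=cv2.INTER_CUBIC) # x4
d=cv2.resize(t[95:220,232:357],(500,500),interpolation=cv2.INTER_CUBIC)
cv2.imwrite("pics/c0.png",cv2.resize(np.hstack([c,d]),(800,400)))  # 3.2x
h=cv2.cvtColor(t,cv2.COLOR_BGR2HSV)
m=cv2.inRange(h,(5,90,90),(22,255,255));m[:, :270]=0;m[:,330:]=0;m[:240]=0;m[310:]=0
r=cv2.minAreaRect(cv2.findNonZero(m));print(r,m.sum()/255)
b=cv2.boxPoints(r);b=b[np.argsort(b[:,1])]
f,k=b[:2].mean(0),b[2:].mean(0);print(f,k)
for z in(0.014,0.028):
    F,B=plane("top",f,z),plane("top",k,z);print(z,F,B,np.linalg.norm(F-B),np.degrees(np.arctan2((F-B)[1],(F-B)[0])))
print("rod",plane("top",(298,212),.014),"tip",plane("top",(285,211),.014))
E
```

```text
((298.5, 276.0), (7.0, 40.0), 0.0) 268.0
[298.5 256. ] [298.5 296. ]
0.014 [0.54393134 0.03252081 0.014     ] [0.43662659 0.02605168 0.014     ] 0.10749957824949714 3.4500382424535854
0.028 [0.54047043 0.03279333 0.028     ] [0.43457187 0.02640898 0.028     ] 0.10609083679244122 3.4500382424535827
rod [0.67147501 0.04165602 0.014     ] tip [0.67177089 0.07876927 0.014     ]
```

View pics/c0.png

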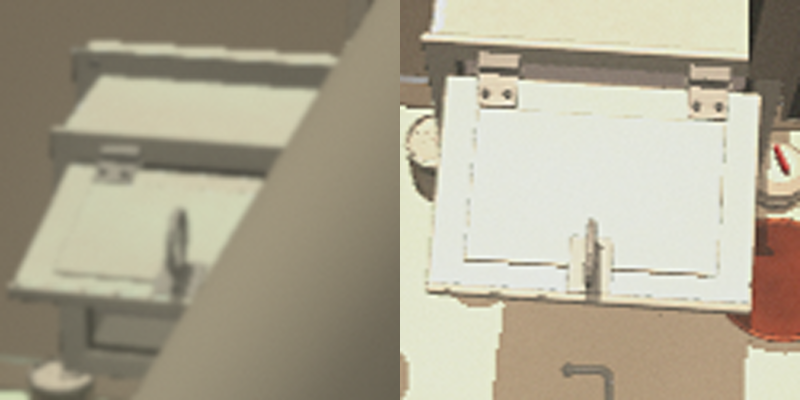

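The crops (3.2x) show the ring at about (275.3,159.4) in the side view and (291.7,173) in the top view. The flap's left corners are also visible in both. I'll triangulate these, then grasp the pole.

Run:
```python
from h import *
np.set_printoptions(precision=4,suppress=True)
R=tri((275.3,159.4),(291.7,173));L=tri((222.5,175.6),(239.8,185.6));U=tri((241.3,136.6),(247,119.4))
print("ring",R,"\nlow",L,"\nup",U)
# grasp pole 25 mm ahead of origin
a=np.radians(3.7);x=np.array([np.cos(a),np.sin(a),0]);y=np.array([-x[1],x[0],0])
g=np.array([.487,.029,0])+.025*x
# tool z down; tool y = +-pole y
for s in(1,-1):
    O=np.c_[np.cross(s*y,[0,0,-1]),s*y,[0,0,-1]]
    print(s,O.tolist(),ctrl.ik([g[0],g[1],.12],O),ctrl.ik([.52,.05,.45],O))
```

```text
ring (array([0.651 , 0.0642, 0.3086]), np.float64(0.0010694189478573824)) 
low (array([0.6309, 0.177 , 0.2691]), np.float64(0.000689115986126649)) 
up (array([0.7854, 0.176 , 0.2959]), np.float64(0.0013087904800723183))
1 [[-0.997915618272179, -0.06453230825295798, 0.0], [-0.06453230825295798, 0.997915618272179, 0.0], [-0.0, 0.0, -1.0]] [ -3.2514  26.3105  99.1207  -0.      54.5688 -96.9514] [ -1.0588  11.481   67.0047  -0.     101.5143 -94.7588]
-1 [[0.997915618272179, 0.06453230825295798, 0.0], [0.06453230825295798, -0.997915618272179, 0.0], [0.0, -0.0, -1.0]] [-3.2514 26.3105 99.1207 -0.     54.5688 83.0486] [ -1.0588  11.481   67.0047  -0.     101.5143  85.2412]
```

```bash
cat >> h.py <<'E'
def ori(deg):
    a=np.radians(deg);x=np.array([np.cos(a),np.sin(a),0]);y=np.array([-x[1],x[0],0])
    return np.c_[x,-y,[0,0,-1]]
E
python3 - <<'E'
from h import *
O=ori(3.7);g=np.array([.487,.029,0])+.025*O[:,0]
ctrl.goto([.35,-.25,.25],O)
ctrl.goto([g[0],g[1],.12],O)
ctrl.command_gripper(.6)
print(ctrl.move_l([g[0],g[1],.005],.08,contact_N=8),ctrl.current_tool_pos())
ctrl.command_gripper(0.0)
print(ctrl.current_grip_width()*91,ctrl.current_grasp_force())
ctrl.move_l([g[0],g[1],.15],.12)
# hook offset in tool: 165 ahead, 18 left; go in front/right of ring at its height
O=ori(0);ring=np.array([.651,.064,.309])
tcp=ring+[-.165-.07,-.018-.05,-.010]
tcp[1]=ring[1]-.018-.05
ctrl.goto(tcp,O)
print(ctrl.current_tool_pos(),ctrl.current_t(),ctrl.current_grip_width()*91)
s,t=ctrl.read_camera("side"),ctrl.read_camera("top")
cv2.imwrite("pics/s1.png",s);cv2.imwrite("pics/t1.png",t)
cv2.imwrite("pics/c1.png",cv2.resize(np.hstack([s[90:290,200:400],t[95:295,212:412]]),(800,400),interpolation=cv2.INTER_CUBIC))
E
```

```text
False [0.5121963  0.03059804 0.00536038]
20.188480486275683 29.9983549118042
[ 0.41627371 -0.00392381  0.29804504] 7.95 19.775428252103996
```

View pics/c1.png

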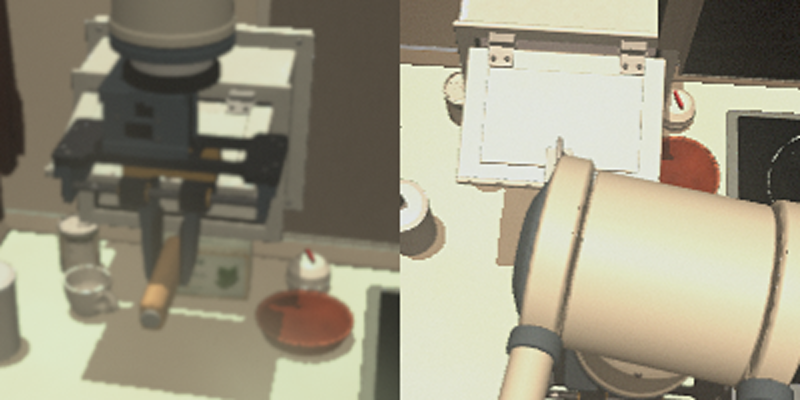

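The pole is held, but the wrist hides the hook from both cameras. I'll swing the pole to the left where both can see it, and measure the hook in the tool frame there.

Run:
```python
from h import *
ctrl.goto([.43,-.05,.298],ori(75))
p=ctrl.current_tool_pos();O=ctrl.current_eef_rot();print(p,O,ctrl.current_t())
def proj(n,X):
    q=ctrl.camera_params(n);T=np.linalg.inv(np.array(q["pose"]));c=T[:3,:3]@X+T[:3,3]
    K=np.array([[q["fx"],0,q["cx"]],[0,q["fy"],q["cy"]],[0,0,1]])
    return cv2.projectPoints(np.array([[c[0],-c[1],-c[2]]]),np.zeros(3),np.zeros(3),K,np.array(q["D"]))[0][0,0]
X=p+O@np.array([.165,-.018,-.010]);im=[]
for n in("side","top"):
    a=ctrl.read_camera(n);cv2.imwrite(f"pics/{n}2.png",a);u=proj(n,X);c=np.round(u).astype(int);print(n,u,"crop origin",c-50)
    im.append(cv2.resize(a[c[1]-50:c[1]+50,c[0]-50:c[0]+50],(400,400),interpolation=cv2.INTER_CUBIC))
cv2.imwrite("pics/c2.png",np.hstack(im))
```

```text
[ 0.43003159 -0.04985588  0.29762614] [[ 2.59816328e-01  9.65657801e-01 -6.98099693e-04]
 [ 9.65658053e-01 -2.59816237e-01  2.20160600e-04]
 [ 3.12221661e-05 -7.31326909e-04 -9.99999732e-01]] 9.3667
side [225.3537946  202.97095756] crop origin [175 153]
top [259.58306567 261.01365456] crop origin [210 211]
```

View pics/c2.png

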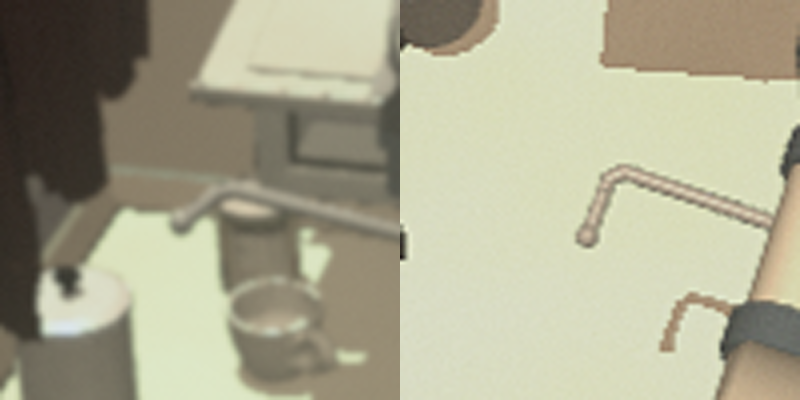

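The bent tip is clear in both views: ball at side (220.3,208.8) and top (256.8,270.5), bend at side (231.3,200.5) and top (263,253.5).

Run:
```python
from h import *
p=ctrl.current_tool_pos();O=ctrl.current_eef_rot()
B,C=tri((220.25,208.75),(256.75,270.5)),tri((231.25,200.5),(263,253.5))
print(B,C);print("ball tool",O.T@(B[0]-p),"corner",O.T@(C[0]-p))
```

```text
(array([0.43669383, 0.11797795, 0.30599168]), np.float64(8.21367220014125e-05)) (array([0.4721557 , 0.10865843, 0.3040794 ]), np.float64(0.0008996637578389239))
ball tool [ 0.16381733 -0.03711329 -0.00814872] corner [ 0.16401839 -0.00044723 -0.00624766]
```

```bash
cat >> h.py <<'E'
H=np.array([.651,.0642,.3086])-[-.144,0,.0117]   # hinge
O0=ori(0);OFF=O0@np.array([.164,-.018,-.0085])
def ringp(q): return H+[-(.14*np.sin(q)+.036*np.cos(q)),0,-.14*np.cos(q)+.036*np.sin(q)]
E
python3 - <<'E'
from h import *
np.set_printoptions(precision=4,suppress=True)
R=ringp(1.4)
ctrl.goto(R-OFF+[-.07,-.052,0],O0)
print(ctrl.move_l(R-OFF+[0,-.052,0],.1,contact_N=5))
f0=np.array(ctrl.current_contact_force())
print(ctrl.move_l(R-OFF,.06,contact_N=4),R-OFF,ctrl.current_tool_pos(),np.array(ctrl.current_contact_force())-f0,ctrl.current_t())
im=[ctrl.read_camera(n) for n in("side","top")]
cv2.imwrite("pics/c3.png",cv2.resize(np.hstack([im[0][90:240,200:350],im[1][75:225,212:362]]),(800,400),interpolation=cv2.INTER_CUBIC))
E
```

```text
False
False [0.4869 0.0462 0.3001] [0.4869 0.046  0.3001] [ 0.5194  0.5295 -0.9272] 12.65
```

View pics/c3.png

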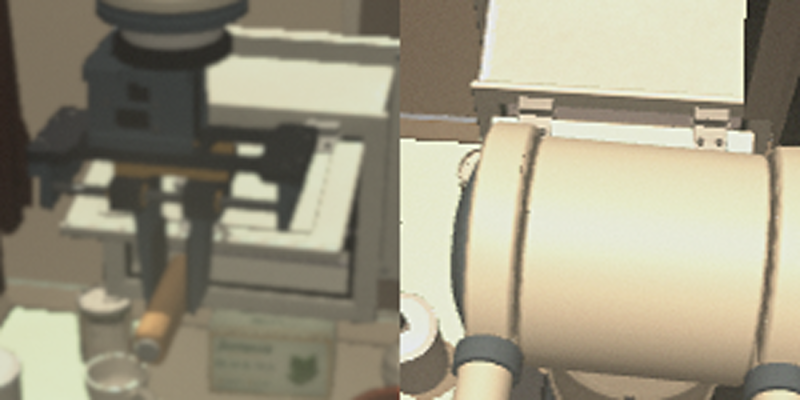

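The hook went in with no contact force and the flap is still open; the ring itself is hidden. I'll swing a third of the way and check that the flap follows.

Run:
```python
from h import *
np.set_printoptions(precision=3,suppress=True)
ctrl.sleep(.3);f0=np.array(ctrl.current_contact_force())
for q in(1.25,1.1,.95,.8):
    ctrl.move_l(ringp(q)-OFF,.07);print(q,np.array(ctrl.current_contact_force())-f0,ctrl.current_t())
s=ctrl.read_camera("side");cv2.imwrite("pics/c4.png",cv2.resize(s[90:290,190:390],(600,600),interpolation=cv2.INTER_CUBIC))
```

```text
1.25 [ 1.143 -0.254  0.436] 13.5083
1.1 [ 0.075 -0.574  0.343] 13.9667
0.95 [ 0.536 -0.144  0.43 ] 14.425
0.8 [ 0.844  0.352 -0.125] 14.8833
```

View pics/c4.png

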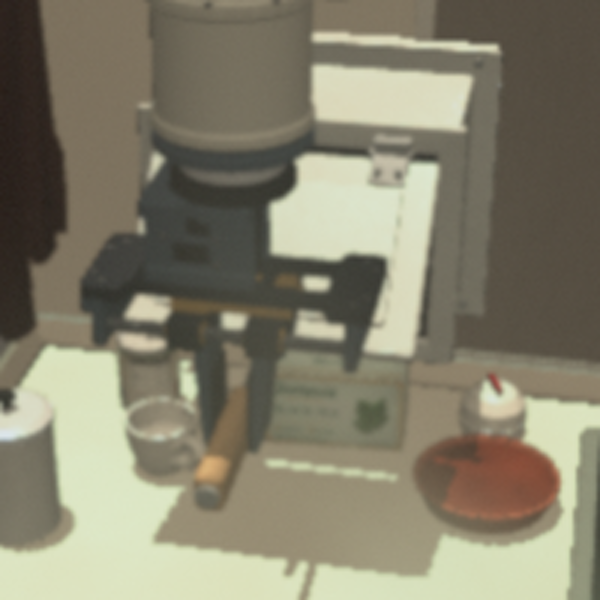

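The flap is following the hook: its lower right corner is now well down at about (415,355) in the crop. I'll continue to shut and press gently.

Run:
```python
from h import *
np.set_printoptions(precision=3,suppress=True)
f0=np.array(ctrl.current_contact_force())
for q in(.65,.5,.35,.2,.08):
    ctrl.move_l(ringp(q)-OFF,.07);print(q,np.array(ctrl.current_contact_force())-f0)
P=ringp(.08);d=np.array([.14,0,-.036])/.1446
print(ctrl.move_l(P-OFF+d*.045,.04,contact_N=8),"adv",(np.array(ctrl.current_tool_pos())-P+OFF)@d,np.array(ctrl.current_contact_force())-f0)
ctrl.sleep(.3);print(ctrl.current_tool_pos(),np.array(ctrl.current_contact_force())-f0,ctrl.current_t())
s=ctrl.read_camera("side");cv2.imwrite("pics/c5.png",cv2.resize(s[90:290,190:390],(600,600),interpolation=cv2.INTER_CUBIC))
```

```text
0.65 [ 0.533 -0.473  1.274]
0.5 [ 0.558 -0.802  0.256]
0.35 [ 0.114 -0.358  0.426]
0.2 [ 0.439 -0.253  0.666]
0.08 [ 0.375 -0.548  0.034]
True adv 0.02274631137857432 [-1.301  0.313  1.036]
[0.605 0.046 0.146] [ 0.753 -0.062 -0.422] 18.1333
```

View pics/c5.png

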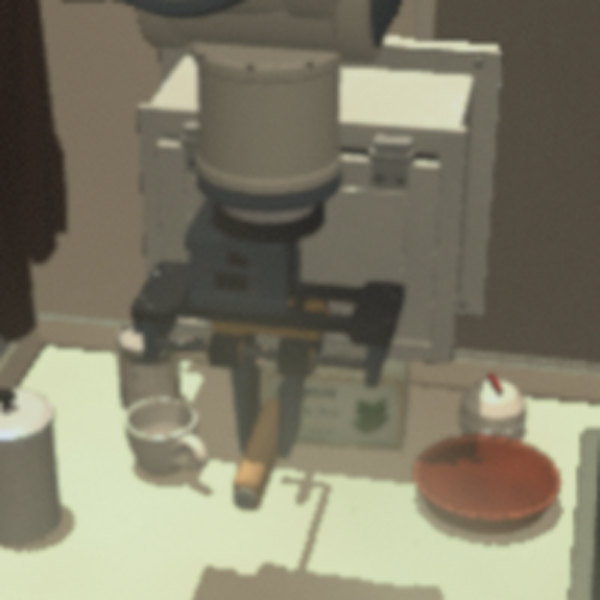

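The flap looks shut. I'll push once more to confirm it is at the stop.

Run:
```python
from h import *
np.set_printoptions(precision=3,suppress=True)
d=np.array([.14,0,-.036])/.1446;p=np.array(ctrl.current_tool_pos());f0=np.array(ctrl.current_contact_force())
print(ctrl.move_l(p+d*.012,.02,contact_N=12),(np.array(ctrl.current_tool_pos())-p)@d,np.array(ctrl.current_contact_force())-f0)
ctrl.sleep(.3);print(np.array(ctrl.current_contact_force())-f0,ctrl.current_grip_width()*91,ctrl.current_t())
```

```text
True 0.0008102237435614119 [-1.513 -0.09  -1.136]
[-1.957 -0.761 -0.313] 19.91950066790658 18.7917
```

The extra push met hard resistance after 0.8 mm, so the flap is on its stop. Next I'll back off to the ring centre, slide out to the right, retreat and lay the pole down.

Run:
```python
from h import *
np.set_printoptions(precision=3,suppress=True)
d=np.array([.14,0,-.036])/.1446;p=np.array(ctrl.current_tool_pos())
c=p-d*.012
print(ctrl.move_l(c,.03,contact_N=5))
print(ctrl.move_l(c+[0,-.058,0],.05,contact_N=5),ctrl.current_tool_pos()-c)
print(ctrl.current_t())
s=ctrl.read_camera("side");cv2.imwrite("pics/c6.png",cv2.resize(s[90:290,190:390],(600,600),interpolation=cv2.INTER_CUBIC))
```

```text
False
False [-0.    -0.058 -0.   ]
20.65
```

View pics/c6.png

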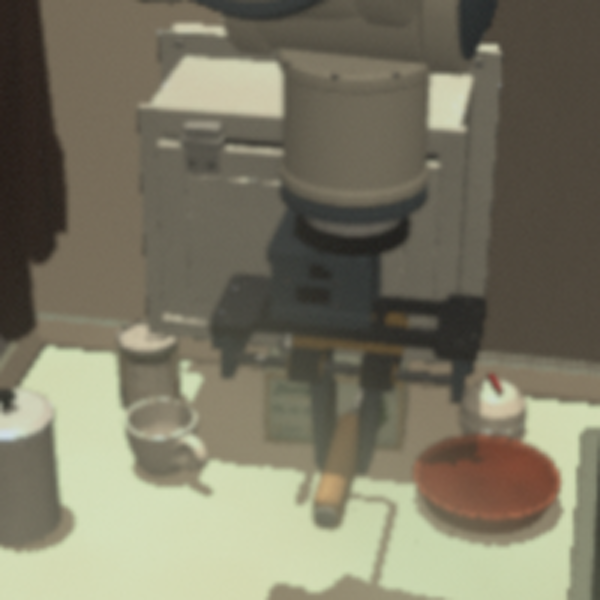

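The flap is shut and the hook is free, with cup and dish undisturbed. Now I'll retreat and lay the pole down.

Run:
```python
from h import *
np.set_printoptions(precision=3,suppress=True)
p=np.array(ctrl.current_tool_pos())
ctrl.move_l([.50,p[1],p[2]],.12)
ctrl.move_l([.50,.02,.04],.12)
print(ctrl.move_l([.50,.02,.0045],.02,contact_N=5),ctrl.current_tool_pos())
ctrl.sleep(.2);ctrl.command_gripper(.6);ctrl.sleep(.3)
ctrl.move_l([.50,.02,.15],.08);ctrl.goto([.3,-.35,.25],ori(-40));ctrl.sleep(.5)
print(ctrl.current_t())
s,t=ctrl.read_camera("side"),ctrl.read_camera("top")
cv2.imwrite("pics/c7.png",cv2.resize(np.hstack([s[90:290,190:390],t[95:295,192:392]]),(800,400),interpolation=cv2.INTER_CUBIC))
```

```text
True [0.5   0.02  0.005]
29.6083
```

View pics/c7.png

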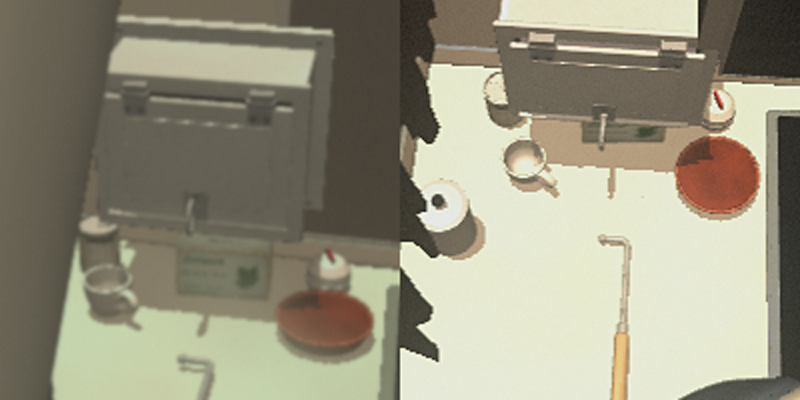

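Both views show the flap flush with the box, the pole flat on the worktop (hook near top-crop (603,240)) and everything else in place. The arm is clear, so I'm handing in.

```bash
python3 -c "
from bench import ctrl
print(ctrl.sign_off())"
```

```text
the job is handed in; nothing more can be done
None
```

I swung the flap shut with the hook in the ring, unhooked the pole, laid it flat on the worktop and handed the job in at about 30 s; the judge's verdict was not reported back.

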